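# Dress the covered lapping plate

### The arm

A 6-joint arm with a two-finger parallel gripper is mounted at the origin on a cart in front of the work surface, level with it; the furniture and walls round the work are solid. World frame = base frame: x ahead of the robot, y to its left, z up, the work surface at z = 0. Lengths are in m, angles in rad, forces in N, time in s.
With the tool pointing down it reaches from about 0.25 to 0.725 m from the base axis. Payload 4 kg.
Tool frame: the origin (TCP) lies on the centre line of the jaws, within the pads' length; the fingertips stand 22 mm ahead of it and the grasp point (between the pads) lies 3 mm ahead of it (bot.tip_reach is the distance from the TCP to the fingertips, in m); z points along the fingers, y is the line along which they close (so a half turn about z gives the same grasp; the last joint's range is limited). The gripper opens to 85 mm and grips with 20 to 120 N. Pads are 22 mm wide; open, the fingers measure 114 mm over their backs; the gripper's body (76 mm by 85 mm) begins 54 mm behind the grasp point. The pads swing forward as they close: fully open they stand 13 mm farther back than shut.
Start: joints at [1.286, 0.241, 0.005, 1.335, 0, 1.571], TCP at [0.14, 0.48, 0.231] pointing down, gripper open.
Joint ranges: [-2.72, 2.72], [-1.05, 1.87], [-1.09, 1.28], [-1.99, 2.15], [-1.42, 1.44], [-3.14, 3.14]. Speed limits (rad/s): [2.79, 2.79, 3.14, 3.14, 3.14, 3.14].

### API

Orientations are given as a unit quaternion [x, y, z, w].
In Python, from workcell import bot gives the robot as it stands. The module is installed in compiled form; this text tells all that it offers.
- The arm moves only by the tool apply_moves, never from a script. Its argument "commands" is a list of rows, each a list of 4 numbers: the shift along the tool's x, y, z scaled (see below), then the turn about the tool's z scaled (see below). In form: [[tx, ty, tz, roll], ...]. A call has exactly 5 rows; each row shifts and turns the commanded pose from where the row before left it, along the tool's axes as they then stand; what a row does not reach is not made up. The controller multiplies each number of a shift by 20 mm and each number of a turn by 60 degrees. A row lasts 1/12 s, in which the tool goes at most 41.7 mm and 7.16 degrees, less where a joint would pass 70% of its speed; a pose out of reach is approached as far as the arm can. A call with a number of a shift or a turn outside -1 to 1 is refused whole. A call with a gripper value outside its range is refused whole. "claw" is the closure, from 0 (fully open) to 1 (shut), set as the call begins (left out, the last holds). The fingers move at their own pace and stop on an object; the grip force is fixed at half the most. Time passes only in rows, so rows that do not move let the fingers close, or fill a call up. It gives the time, the measured TCP pose, the force, the opening and the grip force at its end, in the units of the state.
- bot.get_obs(): the state, without advancing time (a new reading comes with each control period).
- bot.camera(name): name is "side" or "top"; returns a dict with "image" (420x560x3 uint8, blue, green, red), "camera_matrix" (3x3 intrinsics, pixels), "R" (3x3) and "t" (3): a world point X has camera coordinates R X + t. Camera axes: x right, y down, z forward; pixel columns grow to the right and rows downward; lengths in m; the calibration is good to about 2 mm. A picture is of the moment at which its call begins. There is no depth.
- bot.job_done(): hands the job in; it is judged then, once.
The state is a dict: "clock": time; "joint_pos": joint angles; "joint_vel": joint speeds; "tau": joint torques, N m; "eef_pos": TCP position; "tool_rot": TCP orientation; "ft_force": force on the tool from outside, world axes, zero at the start; "ft_torque": the same for the moment, N m; "grip_width": finger opening in m; "grasp_force": force on a finger pad.
Only numpy, scipy, OpenCV 4.12 (cv2) and the standard library are available. Lean on these libraries where they do the work, as an engineer would, in place of code of your own. Each camera call takes 0.05 s, during which the arm holds its last target. There are 200 camera calls.

### The job

One of the two sprung plates of the lapping station lies under the dust cover and is due for dressing: lift the cover off and lay it flat in the middle of the cork mat. Take the dressing block from the other plate, press it flat on the uncovered plate so that the plate gives by about half its spring travel but never hits its stop, and, starting at the end nearer the robot, stroke it slowly (two to three seconds a stroke) to the far end and back again in one steady contact, keeping it wholly on the plate. Then stand the block back on its own plate just as it stood, and do not disturb the other things on the bench.

Things in the scene. Friction and masses are not known exactly. Their poses are not given: they have to be found in the camera images.
- lapper: lapping station, fixed aluminium base 180 x 200 mm (x, y) with a 20 mm high lip, carrying two dark steel plates side by side; origin at the centre of its underside on the bench, x along the plates away from the robot, y to the left plate, z up. Its place and yaw vary.
- plate_left_top (a point): centre of the top face of the left (+y of the station) sprung plate; plate 160 x 60 x 12 mm, long side along the station's x; centre 50 mm to +y of the station's, top 34 mm above the bench when up; axes as the station's. It moves down with the plate.
- plate_right_top (a point): the same for the right plate, centre 50 mm to -y of the station's
- plate_left (a joint): how far the left plate is pressed down: 0 up, stop at 0.012 m. It starts to give at about 4 N and takes 0.7 N more per mm (about 8 N at 6 mm, 12 N at the stop). It carries the cover or the block without sinking and springs back up.
- plate_right (a joint): the same for the right plate
- cover: white plastic dust cover, flat board 166 x 74 mm with 6 mm lips along both long sides and a black rib handle on top, 70 mm (x) x 16 mm (y), from 11 to 36 mm above its origin; 180 g. Origin at the centre of the underside of the lips (the board's underside is 6 mm above it). At the start it lies on one of the two plates, its length along the plate.
- block: dressing block: steel sole 60 x 46 x 16 mm (x, y, z) with a wooden rib grip 56 mm (x) x 22 mm (y) from 16 to 60 mm above the sole; about 250 g. Origin at the centre of the sole's underside. At the start it stands on the middle of the plate that is not covered, its length along the plate.
- mat: cork mat 200 x 110 x 3 mm, fixed on the bench beside the station (either side), length along its x; origin at the centre of its underside
- tweezers: bystander: steel tweezers 120 mm long lying beside the mat; origin at the centre of the underside
- microsyringe: bystander: glass microsyringe 140 mm long lying on the other side of the mat; origin at the centre of the underside
- tape_roll: bystander: roll of brown tape, 93 mm across, 48 mm high; origin at the centre of the underside
- bottle: bystander: brown glass reagent bottle, 58 mm across, 118 mm high; origin at the centre of the underside
- beaker: bystander: beaker, 64 mm across, 82 mm high; origin at the centre of the underside
There are look-alikes about, which are no part of the job. What is shaped like the block but turquoise is not meant.

How it is judged:
By the outcome, as a careful person would: the job done as asked, in the order asked, and still so for the second after the job is handed in, with the robot touching nothing.
It also fails if it takes over 67 s, if anything falls off the work surface, if the arm or the gripper's body presses on something with over 40 N, if the wrist force passes 120 N, or if a joint passes its speed limit or range.

## Working session

There is one attempt and no reset: what is moved stays moved. The work goes in short steps, Python scripts to look and compute and a tool call to move; the robot and the scene stay as the last step left them, time stands still between calls to the robot, and variables do not carry over. Pictures are saved under pics/ and viewed, at most 10 in all, crops included, and the job is handed in when it is done.

Besides the shell and the picture viewer there is one more tool, called after "Call:" in YAML: its name, and indented under it one key for each argument. apply_moves: Moves the arm, as the interface text tells. Shifts and turns lie within -1 to 1; 1 stands for 20 mm of shift or 60 degrees of turn. Its arguments: {"type":"object","properties":{"commands":{"type":"array","items":{"type":"array","items":{"type":"number","minimum":-1,"maximum":1}}},"claw":{"type":"number"}},"required":["commands"]}

```bash
mkdir -p pics
python3 - <<'E'
from workcell import bot
import cv2, numpy as np
o=bot.get_obs()
print({k:np.round(v,3).tolist() for k,v in o.items()})
for n in("side","top"):
    c=bot.camera(n); cv2.imwrite(f"pics/{n}0.png",c["image"]); np.savez(f"pics/{n}0.npz",**c)
    print(n,c["camera_matrix"].tolist(),np.round(c["R"],4).tolist(),np.round(c["t"],4).tolist())
E
```

```text
{'clock': 0.0, 'joint_pos': [1.286, 0.241, 0.004, 1.335, 0.0, 1.571], 'joint_vel': [-0.001, -0.002, 0.001, -0.001, 0.0, 0.001], 'tau': [-0.001, -37.232, 25.241, 0.017, -0.0, 0.0], 'eef_pos': [0.14, 0.479, 0.23], 'tool_rot': [0.142, 0.99, -0.001, -0.0], 'ft_force': [-0.353, 0.071, 0.174], 'ft_torque': [0.013, 0.014, 0.03], 'grasp_force': 0.0, 'grip_width': 0.085}
side [[383.4886198237998, 0.0, 274.82268024675614], [0.0, 383.4886198237998, 210.17416646230328], [0.0, 0.0, 1.0]] [[0.8688, -0.495, 0.0153], [-0.233, -0.4358, -0.8694], [0.437, 0.7517, -0.4939]] [-0.4318, 0.146, 0.8606]
top [[381.8879734676036, 0.0, 281.99488085033363], [0.0, 381.8879734676036, 203.85171892374137], [0.0, 0.0, 1.0]] [[-0.087, -0.9962, 0.0016], [-0.9728, 0.0846, -0.2155], [0.2146, -0.0203, -0.9765]] [0.0286, 0.4956, 0.9847]
```

View pics/top0.png

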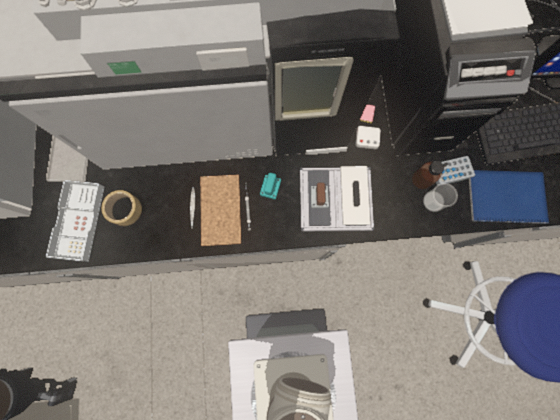

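View pics/side0.png

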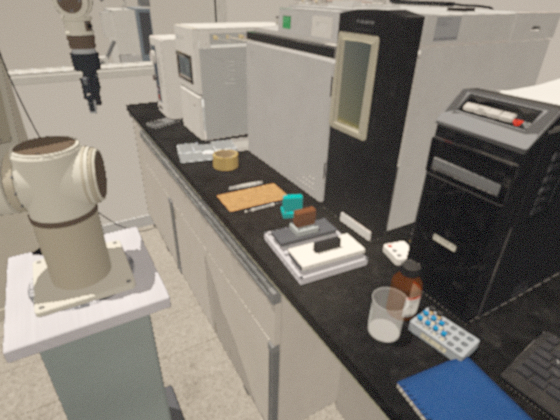

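The top view shows, as block candidates, the brown-gripped block on the left plate at (320,192) and the turquoise look-alike at (270,185). By the description I choose the brown one. The white cover with its black rib is on the right plate at (357,195), and the cork mat is at (220,210), between the tweezers at (193,208) and the syringe at (249,205). The side view agrees: brown grip at (305,216), turquoise at (292,205), cover rib at (327,243).

```bash
cat > h.py <<'E'
import numpy as np, cv2
def cam(f): return dict(np.load(f))
def ray(c,px,z):
    px=np.atleast_2d(np.asarray(px,float)); d=np.c_[(px-c["camera_matrix"][:2,2])/c["camera_matrix"][0,0],np.ones(len(px))]@c["R"]
    o=-c["R"].T@c["t"]; return o+d*((z-o[2])/d[:,2])[:,None]
def proj(c,X):
    p=(np.atleast_2d(X)@c["R"].T+c["t"])@c["camera_matrix"].T; return p[:,:2]/p[:,2:]
def tri(c1,p1,c2,p2):
    P=[c["camera_matrix"]@np.c_[c["R"],c["t"]] for c in(c1,c2)]
    X=cv2.triangulatePoints(P[0],P[1],np.array(p1,float).reshape(2,1),np.array(p2,float).reshape(2,1)); return (X[:3]/X[3]).ravel()
def blob(mask,near):
    cs,_=cv2.findContours(mask.astype(np.uint8),0,cv2.CHAIN_APPROX_NONE)
    cs=[k for k in cs if cv2.contourArea(k)>8]
    return min(cs,key=lambda k:np.linalg.norm(k.reshape(-1,2).mean(0)-near))
def rect(c,cnt,z):
    w=ray(c,cnt.reshape(-1,2),z)[:,:2]*1000
    (x,y),(a,b),t=cv2.minAreaRect(w.astype(np.float32))
    if a<b:a,b,t=b,a,t+90
    return np.round([x,y,a,b,(t+90)%180-90],1)   # mm, long, short, yaw of long side vs x
E
cat > meas.py <<'E'
from h import *
import sys
c=cam("pics/top0.npz"); s=cam("pics/side0.npz"); im=c["image"]; hs=cv2.cvtColor(im,cv2.COLOR_BGR2HSV); H,S,V=cv2.split(hs)
hS=cv2.cvtColor(s["image"],cv2.COLOR_BGR2HSV)
win=np.zeros(V.shape,bool); win[155:240,292:382]=1
cork=blob((H>5)&(H<25)&(S>70)&(V>90),(220,210)); print("mat",rect(c,cork,.003))
br=blob((H<20)&(S>90)&(V<160)&win,(320,192)); print("grip",rect(c,br,.094),cv2.boundingRect(br))
wh=blob((V>190)&win,(357,195)); print("bright blob@40",rect(c,wh,.040),cv2.boundingRect(wh))
lit=blob((V>90)&(S<60)&win,(335,198)); print("station@20",rect(c,lit,.020),cv2.boundingRect(lit))
w2=np.zeros(V.shape,bool); w2[170:222,346:368]=1
hd=blob((V<90)&w2,(357,195)); print("handle@64",rect(c,hd,.064),cv2.boundingRect(hd))
for n,(u0,v0,u1,v1) in {"top":(290,155,385,240)}.items():
    cv2.imwrite("pics/crop1.png",cv2.resize(im[v0:v1,u0:u1],None,fx=7,fy=7,interpolation=cv2.INTER_CUBIC))
cv2.imwrite("pics/crop2.png",cv2.resize(s["image"][190:285,255:375],None,fx=6,fy=6,interpolation=cv2.INTER_CUBIC))
E
python3 meas.py
```

```text
mat [507.6 162.  203.1 112.9  -1.9]
grip [ 507.9 -117.2   54.5   18.5   -6.1] (317, 183, 8, 21)
bright blob@40 [ 505.4 -165.3  196.4  179.6   85.4] (300, 166, 74, 64)
station@20 [ 509.2 -168.8  204.4  189.3   86. ] (300, 165, 75, 67)
handle@64 [ 505.5 -216.2   64.3   13.1   -4.2] (353, 182, 6, 24)
```

View pics/crop1.png

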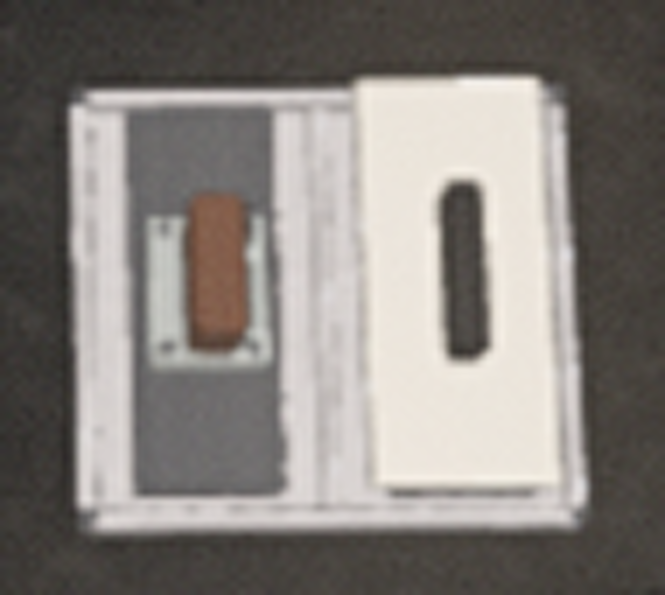

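View pics/crop2.png

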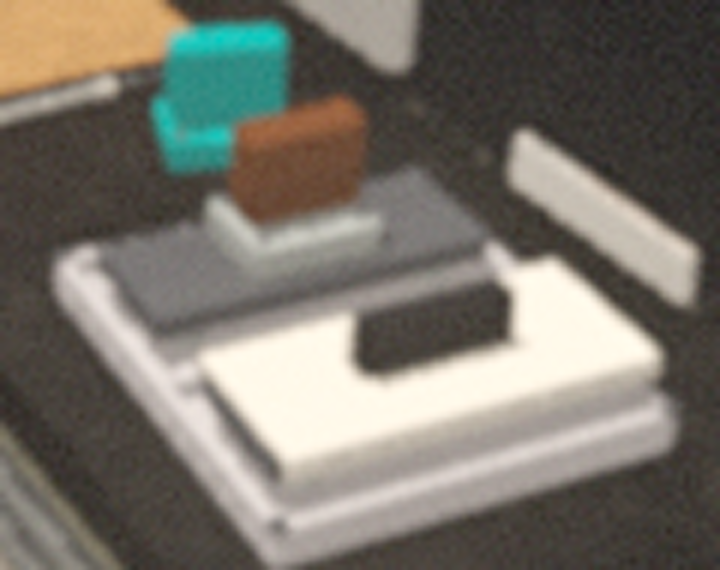

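The crops confirm the block (brown grip on a steel sole) on the left plate and the white cover with its black rib on the right. Next I cross-check the corner pixels at their known heights.

Run:
```python
from h import *
c=cam("pics/top0.npz"); s=cam("pics/side0.npz")
t=lambda p:np.array(p)/7-.43+[290,155]; q=lambda p:np.array(p)/6-.42+[255,190]
def quad(n,p,z,f=t,cc=c):
    w=ray(cc,f(p),z)[:,:2]*1000; e=w[[0,1]].sum(0)-w[[3,2]].sum(0)  # far - near
    print(n,w.mean(0).round(1),"yaw",np.degrees(np.arctan2(e[1],e[0])).round(1),"sides",np.linalg.norm(w-np.roll(w,-1,0),axis=1).round(0))
quad("cover@39",[(354,78),(541,78),(559,486),(379,489)],.039)
quad("station@20",[(78,92),(562,92),(584,518),(82,518)],.020)
quad("sole@50",[(147,214),(266,214),(272,368),(150,368)],.050)
quad("plateL@34",[(127,107),(271,107),(286,491),(136,493)],.034)
quad("griptop@94",[(190,195),(243,195),(246,340),(192,340)],.094)
quad("handletop@64",[(441,180),(481,180),(488,357),(447,357)],.064)
quad("cover side@39",[(552,260),(663,355),(283,478),(203,357)],.039,q,s)
quad("plateL side@34",[(415,165),(487,237),(160,335),(102,258)],.034,q,s)
quad("griptop side@94",[(340,97),(366,108),(258,133),(233,122)],.094,q,s)
from scipy.spatial.transform import Rotation as R
```

```text
cover@39 [ 508.5 -219.1] yaw -4.4 sides [ 75. 167.  70. 168.]
station@20 [ 508.4 -169.2] yaw -5.0 sides [199. 176. 199. 176.]
sole@50 [ 510.  -118.7] yaw -4.6 sides [47. 62. 48. 62.]
plateL@34 [ 511.4 -118.9] yaw -4.4 sides [ 58. 157.  59. 158.]
griptop@94 [ 508.4 -117.7] yaw -5.3 sides [20. 56. 20. 56.]
handletop@64 [ 507.1 -216.6] yaw -5.3 sides [16. 71. 16. 71.]
cover side@39 [ 507.2 -223.7] yaw -2.9 sides [ 75. 173.  79. 164.]
plateL side@34 [ 510.3 -124.6] yaw -0.6 sides [ 64. 160.  60. 161.]
griptop side@94 [ 512.6 -118.3] yaw -3.8 sides [14. 51. 13. 51.]
```

Call:
apply_moves:
  commands:
    - [0,0,0,-0.1]
    - [0,0,0,-0.093]
    - [-0.6,-0.94,0,0]
    - [-0.6,-0.94,0,0]
    - [-0.6,-0.94,0,0]
  claw: 0

```text
clock: 0.52
eef_pos: [0.1716, 0.4197, 0.23]
tool_rot: [0.041, 0.999, -0.001, -0.0]
ft_force: [0.5, 0.1, 0.9]
grip_width: 0.0856
grasp_force: 0.0
```

Call:
apply_moves:
  commands:
    - [-0.6,-0.94,0,0]
    - [-0.6,-0.94,0,0]
    - [-0.6,-0.94,0,0]
    - [-0.6,-0.94,0,0]
    - [-0.6,-0.94,0,0]

```text
clock: 0.93
eef_pos: [0.2238, 0.3208, 0.2303]
tool_rot: [0.041, 0.999, -0.0, -0.0]
ft_force: [-0.8, 0.0, -0.1]
grip_width: 0.0853
grasp_force: 0.0
```

```bash
cat > go.py <<'E'
import sys, numpy as np
from workcell import bot
from scipy.spatial.transform import Rotation as R
# usage: go.py x y z(mm) [yaw of station x axis, deg]: what is left to go, in units of the moves
o=bot.get_obs(); T=R.from_quat(o["tool_rot"]); M=T.as_matrix(); p=np.array(o["eef_pos"])*1000
yaw=np.degrees(np.arctan2(-M[1,0],-M[0,0])) # -tool x = forward
g=np.array([float(a) for a in sys.argv[1:4]]); w=float(sys.argv[4]) if len(sys.argv)>4 else -4.7
print("t",round(o["clock"],2),"tcp",p.round(1),"yaw",yaw.round(2),"tilt",np.degrees(np.arccos(-M[2,2])).round(2),"F",np.round(o["ft_force"],1),"w",round(o["grip_width"],4),"gf",round(o["grasp_force"],1),"q",np.round(o["joint_pos"],2))
a=np.radians(w); Mg=np.array([[-np.cos(a),-np.sin(a),0],[-np.sin(a),np.cos(a),0],[0,0,-1]]).T
Mg=np.c_[[-np.cos(a),-np.sin(a),0],[-np.sin(a),np.cos(a),0],[0,0,-1]]
print("units now-axes",(M.T@(g-p)/20).round(3),"goal-axes",(Mg.T@(g-p)/20).round(3),"roll",round((yaw-w)/60,4))
E
python3 go.py 507 -218 230
```

```text
t 0.93 tcp [223.8 320.8 230.3] yaw -4.72 tilt 0.05 F [-0.8  0.  -0.1] w 0.0853 gf 0.0 q [ 0.96  0.03 -0.25  1.3  -0.    1.04]
units now-axes [-16.328 -25.681   0.03 ] goal-axes [-1.6318e+01 -2.5687e+01  1.7000e-02] roll -0.0004
```

Call:
apply_moves:
  commands:
    - [-0.6,-0.94,0,0]
    - [-0.6,-0.94,0,0]
    - [-0.6,-0.94,0,0]
    - [-0.6,-0.94,0,0]
    - [-0.6,-0.94,0,0]

```text
clock: 1.35
eef_pos: [0.2758, 0.2222, 0.2304]
tool_rot: [0.041, 0.999, -0.0, -0.0]
ft_force: [-0.4, 0.8, 0.5]
grip_width: 0.0854
grasp_force: 0.0
```

Call:
apply_moves:
  commands:
    - [-0.6,-0.94,0,0]
    - [-0.6,-0.94,0,0]
    - [-0.6,-0.94,0,0]
    - [-0.6,-0.94,0,0]
    - [-0.6,-0.94,0,0]

```text
clock: 1.77
eef_pos: [0.3278, 0.1236, 0.2305]
tool_rot: [0.041, 0.999, -0.0, -0.0]
ft_force: [0.7, 0.0, -0.2]
grip_width: 0.0854
grasp_force: 0.0
```

Call:
apply_moves:
  commands:
    - [-0.6,-0.94,0,0]
    - [-0.6,-0.94,0,0]
    - [-0.6,-0.94,0,0]
    - [-0.6,-0.94,0,0]
    - [-0.6,-0.94,0,0]

```text
clock: 2.18
eef_pos: [0.3798, 0.025, 0.2304]
tool_rot: [0.041, 0.999, 0.0, -0.0]
ft_force: [1.3, 0.0, -0.0]
grip_width: 0.0851
grasp_force: 0.0
```

Call:
apply_moves:
  commands:
    - [-0.6,-0.94,0,0]
    - [-0.6,-0.94,0,0]
    - [-0.6,-0.94,0,0]
    - [-0.6,-0.94,0,0]
    - [-0.6,-0.94,0,0]

```text
clock: 2.6
eef_pos: [0.4319, -0.0735, 0.2303]
tool_rot: [0.041, 0.999, 0.0, -0.0]
ft_force: [0.3, 0.2, 0.3]
grip_width: 0.0856
grasp_force: 0.0
```

Call:
apply_moves:
  commands:
    - [-0.6,-0.94,0,0]
    - [-0.6,-0.94,0,0]
    - [-0.6,-0.94,0,0]
    - [-0.6,-0.94,0,0]
    - [-0.6,-0.94,0,0]

```text
clock: 3.02
eef_pos: [0.4839, -0.1721, 0.2301]
tool_rot: [0.041, 0.999, 0.0, -0.001]
ft_force: [0.3, -0.6, 0.2]
grip_width: 0.0854
grasp_force: 0.0
```

Call:
apply_moves:
  commands:
    - [-0.6,-0.94,0,0]
    - [-0.4,-0.8,0.6,0]
    - [-0.2,-0.3,1,0]
    - [0,0,1,0]
    - [0,0,0.4,0]

```text
clock: 3.43
eef_pos: [0.5027, -0.2136, 0.1672]
tool_rot: [0.042, 0.999, 0.001, -0.003]
ft_force: [-0.2, 0.9, -0.5]
grip_width: 0.0855
grasp_force: 0.0
```

```bash
python3 go.py 507 -218 66
```

```text
t 3.43 tcp [ 502.7 -213.6  167.2] yaw -4.8 tilt 0.33 F [-0.2  0.9 -0.5] w 0.0855 gf 0.0 q [-0.4   0.37  0.02  1.22  0.   -0.32]
units now-axes [-0.261 -0.209  5.057] goal-axes [-0.233 -0.2    5.059] roll -0.0016
```

Call:
apply_moves:
  commands:
    - [0,0,0.9,0]
    - [0,0,0.9,0]
    - [0,0,0.9,0]
    - [0,0,0.6,0]
    - [0,0,0,0]

```text
clock: 3.85
eef_pos: [0.5022, -0.2125, 0.1019]
tool_rot: [0.041, 0.999, 0.001, -0.003]
ft_force: [-1.0, 0.7, 0.2]
grip_width: 0.0856
grasp_force: 0.0
```

```bash
python3 go.py 507 -218 66
```

```text
t 3.85 tcp [ 502.2 -212.5  101.9] yaw -4.71 tilt 0.36 F [-1.   0.7  0.2] w 0.0856 gf 0.0 q [-0.4   0.42 -0.09  1.07  0.   -0.32]
units now-axes [-0.274 -0.257  1.793] goal-axes [-0.263 -0.254  1.796] roll -0.0002
```

Call:
apply_moves:
  commands:
    - [-0.26,-0.25,0,0]
    - [0,0,0.5,0]
    - [0,0,0.5,0]
    - [0,0,0.5,0]
    - [0,0,0.28,0]

```text
clock: 4.27
eef_pos: [0.5084, -0.2189, 0.0676]
tool_rot: [0.041, 0.999, 0.0, -0.001]
ft_force: [-1.5, -0.3, 0.4]
grip_width: 0.0857
grasp_force: 0.0
```

```bash
python3 go.py 507 -218 66
python3 - <<'E'
from workcell import bot; import cv2,numpy as np
a=bot.camera("top"); b=bot.camera("side"); np.savez("pics/top1.npz",**a); np.savez("pics/side1.npz",**b)
x=cv2.resize(a["image"][130:240,290:400],(400,400),interpolation=2); y=cv2.resize(b["image"][180:290,255:365],(400,400),interpolation=2)
cv2.imwrite("pics/g1.png",np.hstack([x,y]))
E
```

```text
t 4.27 tcp [ 508.4 -218.9   67.6] yaw -4.74 tilt 0.11 F [-1.5 -0.3  0.4] w 0.0857 gf 0.0 q [-0.41  0.47 -0.11  0.99  0.   -0.32]
units now-axes [0.074 0.037 0.078] goal-axes [0.074 0.037 0.078] roll -0.0006
```

View pics/g1.png

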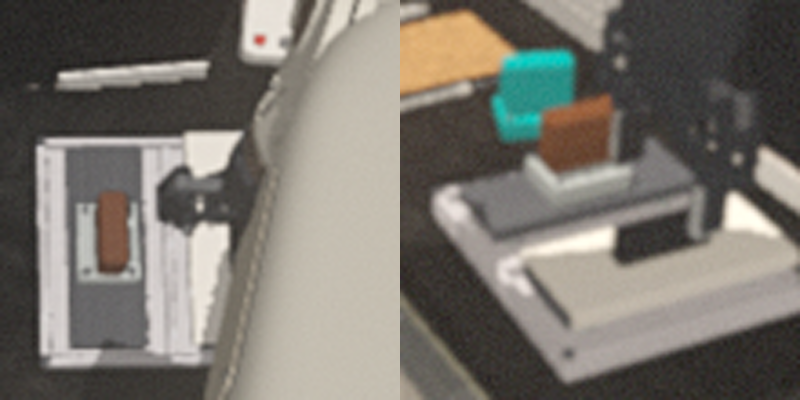

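The crop shows the fingers straddling the rib: left finger at about (180,200) in the top half, right finger at about (705,215) in the side half. I close and lift.

Call:
apply_moves:
  commands:
    - [0.05,0,0.05,0]
    - [0,0,0,0]
    - [0,0,0,0]
    - [0,0,0,0]
    - [0,0,0,0]
  claw: 1

```text
clock: 4.78
eef_pos: [0.5085, -0.2192, 0.0686]
tool_rot: [0.041, 0.999, -0.0, 0.0]
ft_force: [0.0, 0.0, -0.4]
grip_width: 0.0257
grasp_force: 0.0
```

Call:
apply_moves:
  commands:
    - [0,0,0,0]
    - [0,0,0,0]
    - [0,0,0,0]
    - [0,0,0,0]
    - [0,0,0,0]

```text
clock: 5.2
eef_pos: [0.5082, -0.2191, 0.0681]
tool_rot: [0.041, 0.999, 0.0, 0.0]
ft_force: [0.3, 0.1, -0.4]
grip_width: 0.0003
grasp_force: 0.0
```

```bash
python3 go.py 507 -218 130
```

```text
t 5.2 tcp [ 508.2 -219.1   68.1] yaw -4.74 tilt 0.0 F [ 0.3  0.1 -0.4] w 0.0003 gf 0.0 q [-0.41  0.47 -0.11  0.99  0.   -0.32]
units now-axes [ 0.065  0.05  -3.094] goal-axes [ 0.066  0.05  -3.094] roll -0.0006
```

Run:
```python
from workcell import bot; import cv2,numpy as np
from h import *
b=bot.camera("side"); np.savez("pics/side2.npz",**b); o=bot.get_obs(); e=np.array(o["eef_pos"])
im=cv2.resize(b["image"][190:290,255:375],(720,600),interpolation=2)
for k,X in enumerate([e-[0,0,.022],e,e+[0,0,.03]]):
    p=(proj(b,X)[0]-[255,190]+.42)*6; cv2.circle(im,tuple(int(v) for v in p),4,(0,0,255),-1); print(p.round(0))
for z in(.039,.064):
    p=(proj(b,[.507,-.218,z])[0]-[255,190]+.42)*6; cv2.circle(im,tuple(int(v) for v in p),4,(0,255,0),-1)
cv2.imwrite("pics/g2.png",im)
```

```text
[427. 337.]
[432. 290.]
[438. 223.]
```

View pics/g2.png

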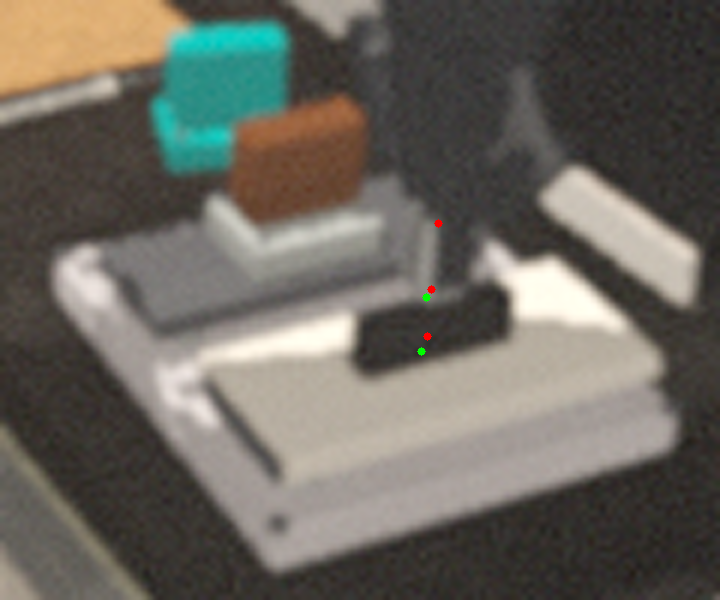

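Run:
```python
from h import *
a=cam("pics/top1.npz"); b=cam("pics/side1.npz")
e=np.array([.5084,-.2189,.0676]); y=np.array([.082,.997,0])
for d in(.0425,.057):
  for dz in (-.009,.012,.03): print(d,dz,"top",proj(a,e+y*d+[0,0,dz]).round(1),"side L",proj(b,e+y*d+[0,0,dz]).round(1),"side R",proj(b,e-y*d+[0,0,dz]).round(1))
# crop top: dark finger left extreme & tip
print("top finger px->z.07",(ray(a,[[334,184],[339.5,185],[344,184]],.07)*1000).round(0).tolist())
print("tri L",(tri(a,(341,187),b,(314,219))*1000).round(0))
im=np.hstack([cv2.resize(a["image"][165:215,320:370],(400,400),interpolation=2),cv2.resize(b["image"][200:260,295:355],(400,400),interpolation=2)])
cv2.imwrite("pics/g3.png",cv2.convertScaleAbs(im,alpha=1.8,beta=10))
```

```text
0.0425 -0.009 top [[340.7 192.9]] side L [[316.9 232.1]] side R [[336.3 251.1]]
0.0425 0.012 top [[341.9 190.9]] side L [[317.5 224.7]] side R [[337.2 243.3]]
0.0425 0.03 top [[343.  189.2]] side L [[318.  218.2]] side R [[337.9 236.5]]
0.057 -0.009 top [[335.4 192.9]] side L [[313.9 229.1]] side R [[339.9 254.6]]
0.057 0.012 top [[336.5 191. ]] side L [[314.4 221.7]] side R [[340.8 246.8]]
0.057 0.03 top [[337.4 189.3]] side L [[314.9 215.3]] side R [[341.7 239.9]]
top finger px->z.07 [[535.0, -159.0, 70.0], [531.0, -174.0, 70.0], [533.0, -186.0, 70.0]]
tri L [ 513. -170.   93.]
```

View pics/g3.png

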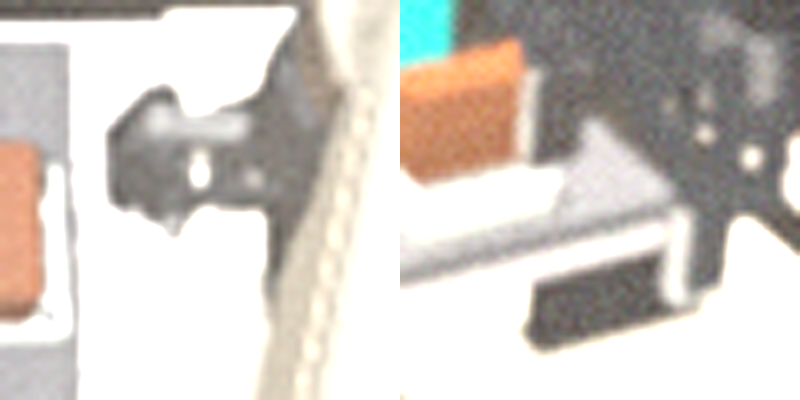

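Call:
apply_moves:
  commands:
    - [0,0,0,0]
    - [0,0,0,0]
    - [0,0,0,0]
    - [0,0,0,0]
    - [0,0,0,0]
  claw: 0

```text
clock: 5.67
eef_pos: [0.5082, -0.2191, 0.0681]
tool_rot: [0.041, 0.999, -0.0, 0.0]
ft_force: [-0.6, -0.0, -0.1]
grip_width: 0.0605
grasp_force: 0.0
```

Call:
apply_moves:
  commands:
    - [0,0,0,0]
    - [0,0,0,0]
    - [0,0,0.2,0]
    - [0,0,0.1,0]
    - [0,0,0,0]

```text
clock: 6.08
eef_pos: [0.5077, -0.2189, 0.0613]
tool_rot: [0.041, 0.999, 0.0, -0.001]
ft_force: [-0.7, -0.6, -0.7]
grip_width: 0.0851
grasp_force: 0.0
```

```bash
python3 go.py 507 -218 48
python3 - <<'E'
from workcell import bot; print("tip_reach",bot.tip_reach)
from h import *
e=np.array(bot.get_obs()["eef_pos"]); a=cam("pics/side0.npz")
print("handle top corners side, tri with top:",(tri(cam("pics/top0.npz"),(290+447/7-.43,155+357/7-.43),a,(255+358/6-.42,190+318/6-.42))*1000).round(0),
 (tri(cam("pics/top0.npz"),(290+481/7-.43,155+180/7-.43),a,(255+512/6-.42,190+288/6-.42))*1000).round(0))
E
```

```text
t 6.08 tcp [ 507.7 -218.9   61.3] yaw -4.74 tilt 0.08 F [-0.7 -0.6 -0.7] w 0.0851 gf 0.0 q [-0.41  0.47 -0.12  0.98 -0.   -0.32]
units now-axes [0.035 0.04  0.666] goal-axes [0.036 0.041 0.666] roll -0.0007
tip_reach 0.022
handle top corners side, tri with top: [ 477. -209.   58.] [ 541. -228.   63.]
```

Call:
apply_moves:
  commands:
    - [0.03,0.03,0.2,0]
    - [0,0,0.2,0]
    - [0,0,0.1,0]
    - [0,0,0,0]
    - [0,0,0,0]

```text
clock: 6.5
eef_pos: [0.5074, -0.2184, 0.0518]
tool_rot: [0.041, 0.999, 0.0, -0.0]
ft_force: [-0.4, 0.0, -1.0]
grip_width: 0.0854
grasp_force: 0.0
```

```bash
python3 go.py 507 -218 48
python3 - <<'E'
from workcell import bot
from h import *
b=bot.camera("side"); e=np.array(bot.get_obs()["eef_pos"]); y=np.array([.082,.997,0])
np.savez("pics/side3.npz",**b)
im=cv2.convertScaleAbs(cv2.resize(b["image"][205:265,295:375],(800,600),interpolation=2),alpha=1.8,beta=10)
for s in(1,-1):
  for dz in(-.009,.011):
    p=(proj(b,e+s*y*.045+[0,0,dz])[0]-[295,205]+.45)*10; cv2.circle(im,tuple(int(v) for v in p),4,(0,0,255) if dz<0 else (0,255,0),-1)
cv2.imwrite("pics/g4.png",im)
E
```

```text
t 6.5 tcp [ 507.4 -218.4   51.8] yaw -4.74 tilt 0.04 F [-0.4  0.  -1. ] w 0.0854 gf 0.0 q [-0.41  0.48 -0.14  0.95  0.   -0.32]
units now-axes [0.023 0.016 0.19 ] goal-axes [0.023 0.016 0.19 ] roll -0.0007
```

View pics/g4.png

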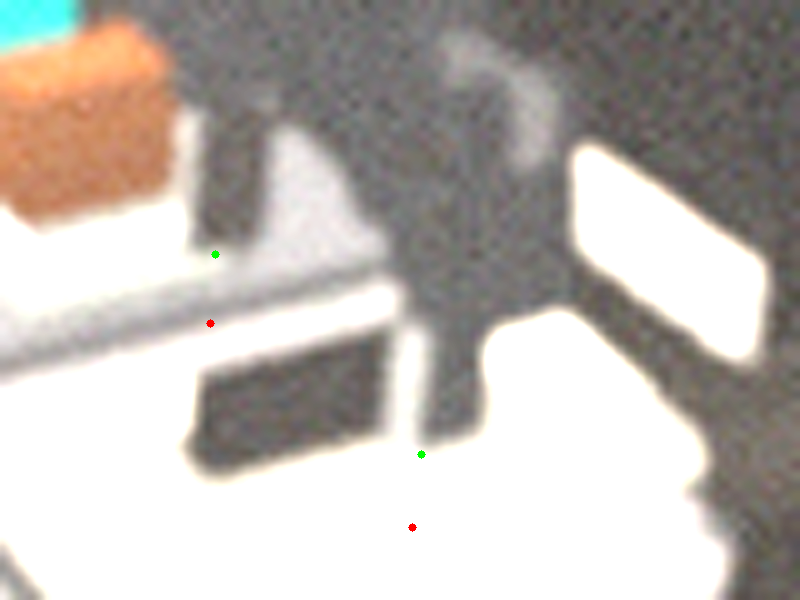

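The left finger's tip at (225,250) lies on the green mark, so the tips stand about 20 mm higher than the reported pose and tip reach imply. I go deeper and then close.

Call:
apply_moves:
  commands:
    - [0,0,0.2,0]
    - [0,0,0.13,0]
    - [0,0,0,0]
    - [0,0,0,0]
    - [0,0,0,0]

```text
clock: 6.97
eef_pos: [0.5077, -0.2185, 0.0455]
tool_rot: [0.041, 0.999, 0.0, -0.0]
ft_force: [1.0, 0.5, 1.1]
grip_width: 0.0855
grasp_force: 0.0
```

Call:
apply_moves:
  commands:
    - [0,0,0,0]
    - [0,0,0,0]
    - [0,0,0,0]
    - [0,0,0,0]
    - [0,0,0,0]
  claw: 1

```text
clock: 7.38
eef_pos: [0.5077, -0.2185, 0.0456]
tool_rot: [0.041, 0.999, -0.0, 0.0]
ft_force: [-0.4, 0.3, -0.7]
grip_width: 0.0255
grasp_force: 0.0
```

Call:
apply_moves:
  commands:
    - [0,0,0,0]
    - [0,0,0,0]
    - [0,0,0,0]
    - [0,0,0,0]
    - [0,0,0,0]

```text
clock: 7.8
eef_pos: [0.5077, -0.2185, 0.0457]
tool_rot: [0.041, 0.999, -0.0, 0.0]
ft_force: [-1.1, 0.0, 3.0]
grip_width: 0.0146
grasp_force: 63.0
```

```bash
python3 go.py 507 -218 120
```

```text
t 7.8 tcp [ 507.7 -218.5   45.7] yaw -4.74 tilt 0.02 F [-1.1  0.   3. ] w 0.0146 gf 63.0 q [-0.41  0.49 -0.14  0.94 -0.   -0.32]
units now-axes [ 0.037  0.023 -3.715] goal-axes [ 0.037  0.024 -3.715] roll -0.0006
```

Call:
apply_moves:
  commands:
    - [0,0,-0.3,0]
    - [0,0,-0.7,0]
    - [0,0,-1,0]
    - [0,0,-1,0]
    - [0,0,-1,0]

```text
clock: 8.22
eef_pos: [0.5071, -0.218, 0.1258]
tool_rot: [0.041, 0.999, 0.0, -0.001]
ft_force: [0.8, -0.3, -1.0]
grip_width: 0.0144
grasp_force: 62.6
```

Call:
apply_moves:
  commands:
    - [0,0,-0.7,0]
    - [0,0,-0.3,0]
    - [0,0,0,0]
    - [0.04,0.4,0,0]
    - [0.06,0.7,0,0]

```text
clock: 8.63
eef_pos: [0.5065, -0.1962, 0.144]
tool_rot: [0.042, 0.999, 0.0, -0.001]
ft_force: [0.4, 0.9, -1.6]
grip_width: 0.0146
grasp_force: 62.6
```

```bash
python3 go.py 507.6 162 146
```

```text
t 8.63 tcp [ 506.5 -196.2  144. ] yaw -4.86 tilt 0.14 F [ 0.4  0.9 -1.6] w 0.0146 gf 62.6 q [-0.37  0.38 -0.03  1.16 -0.   -0.28]
units now-axes [ 1.464 17.852 -0.084] goal-axes [ 1.414 17.856 -0.098] roll -0.0026
```

Call:
apply_moves:
  commands:
    - [0.075,0.9,0,0]
    - [0.075,0.95,0,0]
    - [0.075,0.95,0,0]
    - [0.075,0.95,0,0]
    - [0.075,0.95,0,0]

```text
clock: 9.05
eef_pos: [0.5063, -0.0996, 0.1439]
tool_rot: [0.041, 0.999, 0.001, -0.002]
ft_force: [-0.2, 0.1, -1.9]
grip_width: 0.0145
grasp_force: 62.6
```

Call:
apply_moves:
  commands:
    - [0.075,0.95,0,0]
    - [0.075,0.95,0,0]
    - [0.075,0.95,0,0]
    - [0.075,0.95,0,0]
    - [0.075,0.95,0,0]

```text
clock: 9.47
eef_pos: [0.5064, -0.0045, 0.144]
tool_rot: [0.041, 0.999, 0.0, -0.002]
ft_force: [0.5, -0.0, -1.9]
grip_width: 0.0143
grasp_force: 62.6
```

Call:
apply_moves:
  commands:
    - [0.075,0.95,0,0]
    - [0.075,0.95,0,0]
    - [0.075,0.95,0,0]
    - [0.075,0.95,0,0]
    - [0.075,0.95,0,0]

```text
clock: 9.88
eef_pos: [0.5066, 0.0905, 0.144]
tool_rot: [0.041, 0.999, -0.0, -0.002]
ft_force: [0.8, 0.9, -1.7]
grip_width: 0.0144
grasp_force: 62.6
```

Call:
apply_moves:
  commands:
    - [0.075,0.95,0,0]
    - [0.075,0.7,0,0]
    - [0.075,0.4,0,0]
    - [0,0,0,-0.047]
    - [0,0,0,0]

```text
clock: 10.3
eef_pos: [0.506, 0.1307, 0.1444]
tool_rot: [0.015, 1.0, -0.0, -0.001]
ft_force: [-0.3, -0.4, -2.3]
grip_width: 0.0146
grasp_force: 62.6
```

```bash
python3 go.py 507.6 162 40 -1.9
```

```text
t 10.3 tcp [506.  130.7 144.4] yaw -1.76 tilt 0.15 F [-0.3 -0.4 -2.3] w 0.0146 gf 62.6 q [ 0.25  0.34 -0.09  1.14  0.    0.28]
units now-axes [-0.047  1.571  5.218] goal-axes [-0.03   1.567  5.219] roll 0.0023
```

Call:
apply_moves:
  commands:
    - [-0.04,0.8,0,0]
    - [0,0.6,0,0]
    - [0,0.17,0.3,0]
    - [0,0,0.7,0]
    - [0,0,1,0]

```text
clock: 10.72
eef_pos: [0.5104, 0.1618, 0.1062]
tool_rot: [0.017, 1.0, 0.0, 0.002]
ft_force: [-0.4, 1.2, -1.9]
grip_width: 0.0147
grasp_force: 62.6
```

Call:
apply_moves:
  commands:
    - [0,0,1,0]
    - [0,0,0.8,0]
    - [0,0,0.5,0]
    - [0,0,0.2,0]
    - [0,0,0,0]

```text
clock: 11.13
eef_pos: [0.5084, 0.1607, 0.0543]
tool_rot: [0.017, 1.0, -0.0, -0.001]
ft_force: [-0.5, -0.7, -1.3]
grip_width: 0.0143
grasp_force: 62.6
```

```bash
python3 go.py 507.6 162 20.7 -1.9
```

```text
t 11.13 tcp [508.4 160.7  54.3] yaw -1.94 tilt 0.15 F [-0.5 -0.7 -1.3] w 0.0143 gf 62.6 q [ 0.31  0.45 -0.18  0.94 -0.    0.34]
units now-axes [0.037 0.065 1.681] goal-axes [0.041 0.064 1.681] roll -0.0007
```

Call:
apply_moves:
  commands:
    - [0.04,0.06,0.5,0]
    - [0,0,0.5,0]
    - [0,0,0.3,0]
    - [0,0,0.2,0]
    - [0,0,0,0]

```text
clock: 11.55
eef_pos: [0.5077, 0.1621, 0.0244]
tool_rot: [0.017, 1.0, -0.0, -0.001]
ft_force: [-0.0, -0.2, -1.9]
grip_width: 0.0147
grasp_force: 62.6
```

Call:
apply_moves:
  commands:
    - [0,0,0.06,0]
    - [0,0,0.06,0]
    - [0,0,0.06,0]
    - [0,0,0,0]
    - [0,0,0,0]

```text
clock: 11.97
eef_pos: [0.5086, 0.1624, 0.0221]
tool_rot: [0.017, 1.0, 0.0, 0.0]
ft_force: [-1.4, 0.2, -2.5]
grip_width: 0.0145
grasp_force: 62.6
```

```bash
python3 go.py 507.6 162 20.7 -1.9
```

```text
t 11.97 tcp [508.6 162.4  22.1] yaw -1.92 tilt 0.02 F [-1.4  0.2 -2.5] w 0.0145 gf 62.6 q [ 0.31  0.49 -0.22  0.86  0.    0.34]
units now-axes [ 0.051 -0.02   0.068] goal-axes [ 0.051 -0.02   0.068] roll -0.0003
```

Call:
apply_moves:
  commands:
    - [0.04,0,0.04,0]
    - [0,0,0.03,0]
    - [0,0,0,0]
    - [0,0,0,0]
    - [0,0,0,0]

```text
clock: 12.38
eef_pos: [0.5077, 0.1624, 0.0208]
tool_rot: [0.017, 1.0, 0.0, 0.0]
ft_force: [-0.9, 0.1, 2.5]
grip_width: 0.0144
grasp_force: 62.9
```

Call:
apply_moves:
  commands:
    - [0,0,0.03,0]
    - [0,0,0.02,0]
    - [0,0,0,0]
    - [0,0,0,0]
    - [0,0,0,0]

```text
clock: 12.8
eef_pos: [0.5077, 0.1624, 0.0208]
tool_rot: [0.017, 1.0, 0.0, 0.0]
ft_force: [-4.0, -0.8, 8.5]
grip_width: 0.0146
grasp_force: 64.1
```

Call:
apply_moves:
  commands:
    - [0,0,-0.05,0]
    - [0,0,0,0]
    - [0,0,0,0]
    - [0,0,0,0]
    - [0,0,0,0]
  claw: 0

```text
clock: 13.22
eef_pos: [0.5077, 0.1623, 0.0203]
tool_rot: [0.017, 1.0, -0.0, -0.0]
ft_force: [0.2, 0.2, 0.6]
grip_width: 0.0744
grasp_force: 0.0
```

Call:
apply_moves:
  commands:
    - [0,0,0,0]
    - [0,0,-0.4,0]
    - [0,0,-0.8,0]
    - [0,0,-1,0]
    - [0,0,-1,0]

```text
clock: 13.63
eef_pos: [0.5073, 0.1622, 0.0853]
tool_rot: [0.017, 1.0, -0.0, -0.001]
ft_force: [0.2, 0.8, 0.3]
grip_width: 0.0855
grasp_force: 0.0
```

Call:
apply_moves:
  commands:
    - [0,0,-1,0]
    - [0,0,-1,0]
    - [0,0,-1,0]
    - [0,0,-0.5,0.047]
    - [0,-0.5,0,0]

```text
clock: 14.05
eef_pos: [0.5091, 0.1539, 0.158]
tool_rot: [0.041, 0.999, 0.001, 0.003]
ft_force: [0.0, 0.4, -0.1]
grip_width: 0.0856
grasp_force: 0.0
```

```bash
python3 go.py 509.5 -118.5 154
```

```text
t 14.05 tcp [509.1 153.9 158. ] yaw -4.67 tilt 0.41 F [ 0.   0.4 -0.1] w 0.0856 gf 0.0 q [ 0.29  0.34 -0.05  1.17  0.    0.37]
units now-axes [ -1.13  -13.576   0.167] goal-axes [ -1.138 -13.575   0.202] roll 0.0005
```

Call:
apply_moves:
  commands:
    - [-0.076,-0.95,0,0]
    - [-0.076,-0.95,0,0]
    - [-0.076,-0.95,0,0]
    - [-0.076,-0.95,0,0]
    - [-0.076,-0.95,0,0]

```text
clock: 14.47
eef_pos: [0.5056, 0.0555, 0.1537]
tool_rot: [0.041, 0.999, -0.0, -0.001]
ft_force: [0.4, 0.0, -0.1]
grip_width: 0.0854
grasp_force: 0.0
```

Call:
apply_moves:
  commands:
    - [-0.076,-0.95,0,0]
    - [-0.076,-0.95,0,0]
    - [-0.076,-0.95,0,0]
    - [-0.076,-0.95,0,0]
    - [-0.076,-0.95,0,0]

```text
clock: 14.88
eef_pos: [0.5052, -0.0398, 0.1537]
tool_rot: [0.041, 0.999, -0.0, -0.001]
ft_force: [0.2, -0.2, -0.4]
grip_width: 0.0856
grasp_force: 0.0
```

Call:
apply_moves:
  commands:
    - [-0.076,-0.95,0,0]
    - [-0.076,-0.95,0,0]
    - [-0.076,-0.95,0,0]
    - [-0.076,-0.7,0,0]
    - [-0.076,-0.5,0,0]

```text
clock: 15.3
eef_pos: [0.5061, -0.1214, 0.1538]
tool_rot: [0.042, 0.999, -0.0, -0.001]
ft_force: [0.9, -0.1, -0.2]
grip_width: 0.0853
grasp_force: 0.0
```

```bash
python3 go.py 509.5 -118.5 55
python3 - <<'E'
from workcell import bot
from h import *
a=bot.camera("top"); np.savez("pics/top4.npz",**a); b=bot.camera("side"); np.savez("pics/side4.npz",**b)
H,S,V=cv2.split(cv2.cvtColor(a["image"],cv2.COLOR_BGR2HSV)); w=np.zeros(V.shape,bool); w[165:250,195:247]=1
cov=blob((V>170)&(S<50)&w,(221,210)); print("cover on mat@14",rect(a,cov,.014)); 
cork=blob((H>5)&(H<25)&(S>70)&(V>90)|((V>170)&(S<50)&w),(220,210)); print("mat",rect(a,cork,.003))
cv2.imwrite("pics/g5.png",np.hstack([cv2.resize(a["image"][150:250,180:280],(400,400),interpolation=2),cv2.resize(b["image"][180:280,240:340],(400,400),interpolation=2)]))
E
```

```text
t 15.3 tcp [ 506.1 -121.4  153.8] yaw -4.78 tilt 0.09 F [ 0.9 -0.1 -0.2] w 0.0853 gf 0.0 q [-0.24  0.33 -0.08  1.16 -0.   -0.15]
units now-axes [-0.166  0.159  4.938] goal-axes [-0.158  0.158  4.938] roll -0.0013
cover on mat@14 [508.  163.  167.8  75.7  -1.5]
mat [508.1 160.8 204.7 115.2  -2.3]
```

View pics/g5.png

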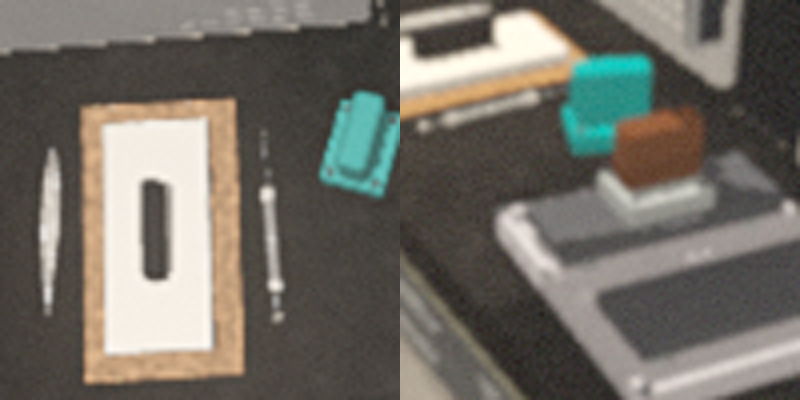

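The cover lies flat in the middle of the mat: cover (508,163) mm against mat (508,161) mm, with the rib at (155,230) in the crop. Tweezers and syringe look untouched. Now the block.

Call:
apply_moves:
  commands:
    - [-0.16,0.16,0,0]
    - [0,0,0.7,0]
    - [0,0,0.9,0]
    - [0,0,0.9,0]
    - [0,0,0,0]

```text
clock: 15.82
eef_pos: [0.5081, -0.1147, 0.1011]
tool_rot: [0.04, 0.999, 0.001, -0.003]
ft_force: [-1.2, 0.9, -0.5]
grip_width: 0.0851
grasp_force: 0.0
```

```bash
python3 go.py 509.5 -118.5 55
```

```text
t 15.82 tcp [ 508.1 -114.7  101.1] yaw -4.62 tilt 0.4 F [-1.2  0.9 -0.5] w 0.0851 gf 0.0 q [-0.22  0.38 -0.15  1.04  0.   -0.14]
units now-axes [-0.1   -0.186  2.303] goal-axes [-0.085 -0.183  2.304] roll 0.0014
```

Call:
apply_moves:
  commands:
    - [0,-0.15,0.6,0]
    - [0,0,0.6,0]
    - [0,0,0.6,0]
    - [0,0,0,0]
    - [0,0,0,0]

```text
clock: 16.23
eef_pos: [0.5103, -0.1188, 0.0687]
tool_rot: [0.041, 0.999, 0.0, -0.0]
ft_force: [-0.1, -0.8, 0.7]
grip_width: 0.0851
grasp_force: 0.0
```

```bash
python3 go.py 509.5 -118.5 55
```

```text
t 16.23 tcp [ 510.3 -118.8   68.7] yaw -4.67 tilt 0.06 F [-0.1 -0.8  0.7] w 0.0851 gf 0.0 q [-0.23  0.42 -0.2   0.96  0.   -0.15]
units now-axes [0.041 0.013 0.686] goal-axes [0.041 0.013 0.686] roll 0.0006
```

Call:
apply_moves:
  commands:
    - [0.03,0.01,0.3,0]
    - [0,0,0.3,0]
    - [0,0,0.08,0]
    - [0,0,0,0]
    - [0,0,0,0]

```text
clock: 16.65
eef_pos: [0.5098, -0.1194, 0.055]
tool_rot: [0.041, 0.999, 0.0, -0.0]
ft_force: [0.2, -0.9, 0.1]
grip_width: 0.0854
grasp_force: 0.0
```

Call:
apply_moves:
  commands:
    - [0,0,0,0]
    - [0,0,0,0]
    - [0,0,0,0]
    - [0,0,0,0]
    - [0,0,0,0]
  claw: 1

```text
clock: 17.07
eef_pos: [0.5099, -0.1194, 0.055]
tool_rot: [0.041, 0.999, -0.0, 0.0]
ft_force: [-0.5, 0.8, 1.1]
grip_width: 0.0251
grasp_force: 0.0
```

Call:
apply_moves:
  commands:
    - [0,0,0,0]
    - [0,0,0,0]
    - [0,0,0,0]
    - [0,0,0,0]
    - [0,0,0,0]

```text
clock: 17.48
eef_pos: [0.5099, -0.1195, 0.055]
tool_rot: [0.041, 0.999, -0.0, 0.0]
ft_force: [-1.2, -0.8, 1.3]
grip_width: 0.0217
grasp_force: 62.5
```

```bash
python3 go.py 509.5 -118.5 55
```

```text
t 17.48 tcp [ 509.9 -119.5   55. ] yaw -4.74 tilt 0.02 F [-1.2 -0.8  1.3] w 0.0217 gf 62.5 q [-0.23  0.43 -0.21  0.93 -0.   -0.15]
units now-axes [0.026 0.046 0.002] goal-axes [0.026 0.046 0.002] roll -0.0007
```

Run:
```python
from h import *
a=np.radians(-4.7); X=np.array([np.cos(a),np.sin(a),0]); Y=np.array([-np.sin(a),np.cos(a),0])
def prof(f,c0,along,side,offs,rng):
    c=cam(f); g=cv2.GaussianBlur(cv2.cvtColor(c["image"],cv2.COLOR_BGR2GRAY),(0,0),.6).astype(np.float32)
    s=np.arange(-rng,rng+1,1.)
    for o in offs:
        P=np.array(c0)+(along[None]*s[:,None]+side*o)/1000; q=proj(c,P).astype(np.float32)
        v=cv2.remap(g,q[:,:1],q[:,1:],cv2.INTER_LINEAR).ravel(); d=np.gradient(v)
        h=rng; lo=np.argmin(d[:h]); hi=h+np.argmax(d[h:])
        print(f[5:10],o,"edges",s[lo],s[hi],"mid",(s[lo]+s[hi])/2,"V",v[lo-4:lo+5:4].round(),v[hi-4:hi+5:4].round())
for f,c0 in (("pics/top0.npz",[.5131,-.1192,.034]),("pics/top4.npz",[.5049,-.2188,.034]),("pics/side4.npz",[.5049,-.2188,.034])):
    prof(f,c0,X,Y,(-24,-12,0,12,24),100); print(); prof(f,c0,Y,X,(-60,-45,45,60),42); print()
```

```text
top0. -24 edges -82.0 78.0 mid -2.0 V [187. 154. 111.] [112. 154. 182.]
top0. -12 edges -82.0 78.0 mid -2.0 V [184. 145. 108.] [113. 156. 184.]
top0. 0 edges -82.0 78.0 mid -2.0 V [201. 144. 104.] [110. 151. 185.]
top0. 12 edges -82.0 78.0 mid -2.0 V [196. 145. 104.] [110. 153. 182.]
top0. 24 edges -82.0 78.0 mid -2.0 V [194. 145. 102.] [113. 163. 184.]

top0. -60 edges -30.0 30.0 mid 0.0 V [205. 155. 112.] [106. 148. 205.]
top0. -45 edges -28.0 30.0 mid 1.0 V [198. 142. 109.] [105. 148. 206.]
top0. 45 edges -28.0 31.0 mid 1.5 V [203. 146. 109.] [110. 158. 207.]
top0. 60 edges -29.0 31.0 mid 1.0 V [209. 156. 109.] [111. 159. 208.]

top4. -24 edges -88.0 25.0 mid -31.5 V [215. 214. 214.] [214. 214. 214.]
top4. -12 edges -88.0 54.0 mid -17.0 V [215. 214. 214.] [214. 213. 214.]
top4. 0 edges -13.0 39.0 mid 13.0 V [214. 214. 214.] [213. 213. 213.]
top4. 12 edges -77.0 66.0 mid -5.5 V [214. 213. 214.] [213. 214. 214.]
top4. 24 edges -55.0 11.0 mid -22.0 V [214. 215. 214.] [214. 214. 214.]

top4. -60 edges -16.0 42.0 mid 13.0 V [215. 214. 214.] [214. 214.]
top4. -45 edges -11.0 22.0 mid 5.5 V [214. 213. 213.] [213. 213. 214.]
top4. 45 edges -21.0 24.0 mid 1.5 V [214. 213. 214.] [213. 213. 214.]
top4. 60 edges -2.0 40.0 mid 19.0 V [214. 213. 213.] [213. 213.]

side4 -24 edges -86.0 38.0 mid -24.0 V [145. 112.  82.] [76. 77. 77.]
side4 -12 edges -85.0 7.0 mid -39.0 V [141. 104.  78.] [76. 76. 78.]
side4 0 edges -86.0 89.0 mid 1.5 V [144. 112.  83.] [45. 43. 42.]
side4 12 edges -85.0 68.0 mid -8.5 V [145. 107.  77.] [75. 76. 76.]
side4 24 edges -81.0 47.0 mid -17.0 V [158. 131. 109.] [100. 102. 104.]

side4 -60 edges -42.0 25.0 mid -8.5 V [] [ 87. 113. 140.]
side4 -45 edges -42.0 24.0 mid -9.0 V [] [ 81. 105. 131.]
side4 45 edges -41.0 26.0 mid -7.5 V [] [ 89. 115. 140.]
side4 60 edges -41.0 26.0 mid -7.5 V [] [ 90. 116. 142.]
```

Call:
apply_moves:
  commands:
    - [0,0,-0.2,0]
    - [0,0,-0.5,0]
    - [0,0,-0.5,0]
    - [0,0,-0.3,0]
    - [0,0,0,0]

```text
clock: 17.9
eef_pos: [0.5114, -0.1197, 0.0871]
tool_rot: [0.041, 0.999, -0.0, 0.002]
ft_force: [0.4, 0.3, -2.5]
grip_width: 0.0214
grasp_force: 62.0
```

Call:
apply_moves:
  commands:
    - [0.1,-0.3,0,0]
    - [0.3,-0.6,0,0]
    - [0.4,-0.8,0,0]
    - [0.4,-0.9,0,0]
    - [0.4,-0.9,0,0]

```text
clock: 18.32
eef_pos: [0.4705, -0.1876, 0.0843]
tool_rot: [0.041, 0.999, -0.0, -0.001]
ft_force: [0.1, -0.3, -2.5]
grip_width: 0.0215
grasp_force: 61.9
```

Call:
apply_moves:
  commands:
    - [0.3,-0.8,0,0]
    - [0.2,-0.5,0,0]
    - [0.1,-0.2,0,0]
    - [0,0,0,0]
    - [0,0,0,0]

```text
clock: 18.73
eef_pos: [0.4575, -0.2153, 0.0847]
tool_rot: [0.042, 0.999, 0.0, -0.0]
ft_force: [-0.5, 0.5, -2.6]
grip_width: 0.0213
grasp_force: 61.9
```

```bash
python3 go.py 457.1 -214.8 60 -4.74
```

```text
t 18.73 tcp [ 457.5 -215.3   84.7] yaw -4.76 tilt 0.04 F [-0.5  0.5 -2.6] w 0.0213 gf 61.9 q [-0.44  0.37 -0.22  0.98  0.   -0.36]
units now-axes [0.024 0.023 1.236] goal-axes [0.024 0.024 1.236] roll -0.0004
```

Call:
apply_moves:
  commands:
    - [0.02,0.02,0.3,0]
    - [0,0,0.4,0]
    - [0,0,0.4,0]
    - [0,0,0.15,0]
    - [0,0,0,0]

```text
clock: 19.15
eef_pos: [0.4563, -0.214, 0.0582]
tool_rot: [0.041, 0.999, 0.001, -0.002]
ft_force: [-0.9, 0.2, -3.0]
grip_width: 0.0217
grasp_force: 61.9
```

Call:
apply_moves:
  commands:
    - [0,0,0,0]
    - [0,0,0,0]
    - [0,0,0,0]
    - [0,0,0,0]
    - [0,0,0,0]

```text
clock: 19.57
eef_pos: [0.4576, -0.2151, 0.0602]
tool_rot: [0.041, 0.999, -0.0, 0.0]
ft_force: [-0.1, -0.0, -3.7]
grip_width: 0.0215
grasp_force: 61.9
```

```bash
python3 go.py 457.1 -214.8 49 -4.74
python3 - <<'E'
from workcell import bot
from h import *
b=bot.camera("side"); np.savez("pics/side5.npz",**b)
cv2.imwrite("pics/g6.png",cv2.convertScaleAbs(cv2.resize(b["image"][205:280,265:365],(800,600),interpolation=2),alpha=1.3))
E
```

```text
t 19.57 tcp [ 457.6 -215.1   60.2] yaw -4.74 tilt 0.04 F [-0.1 -0.  -3.7] w 0.0215 gf 61.9 q [-0.44  0.39 -0.26  0.92  0.   -0.36]
units now-axes [0.027 0.013 0.561] goal-axes [0.027 0.013 0.561] roll -0.0
```

View pics/g6.png

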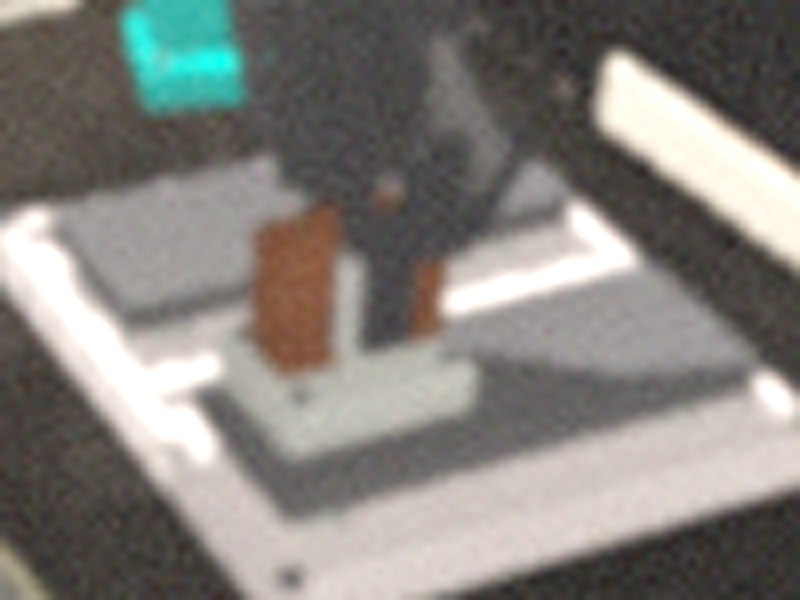

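The crop shows the block hovering over the near end of the uncovered right plate: sole corner at (290,455), plate corner at (290,515), sole level and inside the plate. I press down gently.

Call:
apply_moves:
  commands:
    - [0.02,0.01,0.08,0]
    - [0,0,0.08,0]
    - [0,0,0.08,0]
    - [0,0,0.06,0]
    - [0,0,0.06,0]

```text
clock: 20.03
eef_pos: [0.4569, -0.2147, 0.053]
tool_rot: [0.041, 0.999, -0.0, 0.0]
ft_force: [-2.1, 0.9, 3.6]
grip_width: 0.0217
grasp_force: 62.6
```

Call:
apply_moves:
  commands:
    - [0,0,0.05,0]
    - [0,0,0.05,0]
    - [0,0,0.04,0]
    - [0,0,0,0]
    - [0,0,0,0]

```text
clock: 20.45
eef_pos: [0.4569, -0.2147, 0.0501]
tool_rot: [0.041, 0.999, -0.0, 0.0]
ft_force: [-3.0, 0.8, 4.1]
grip_width: 0.0212
grasp_force: 62.8
```

```bash
python3 go.py 457.1 -214.8 49 -4.74
```

```text
t 20.45 tcp [ 456.9 -214.7   50.1] yaw -4.74 tilt 0.0 F [-3.   0.8  4.1] w 0.0212 gf 62.8 q [-0.44  0.41 -0.27  0.9  -0.   -0.36]
units now-axes [-0.009 -0.002  0.056] goal-axes [-0.009 -0.002  0.056] roll -0.0
```

Call:
apply_moves:
  commands:
    - [0,0,0.03,0]
    - [0,0,0.025,0]
    - [0,0,0,0]
    - [0,0,0,0]
    - [-0.153,0,0,0]

```text
clock: 20.87
eef_pos: [0.4588, -0.2149, 0.0488]
tool_rot: [0.042, 0.999, -0.0, -0.001]
ft_force: [-5.2, 0.6, 5.1]
grip_width: 0.0212
grasp_force: 62.9
```

Call:
apply_moves:
  commands:
    - [-0.153,0,0,0]
    - [-0.153,0,0,0]
    - [-0.153,0,0,0]
    - [-0.153,0,0,0]
    - [-0.153,0,0,0]

```text
clock: 21.28
eef_pos: [0.4744, -0.2164, 0.0488]
tool_rot: [0.041, 0.999, -0.0, -0.001]
ft_force: [-4.1, 0.5, 5.8]
grip_width: 0.0215
grasp_force: 62.9
```

```bash
python3 go.py 548.7 -222.4 49 -4.74
```

```text
t 21.28 tcp [ 474.4 -216.4   48.8] yaw -4.76 tilt 0.11 F [-4.1  0.5  5.8] w 0.0215 gf 62.9 q [-0.43  0.44 -0.22  0.91 -0.   -0.34]
units now-axes [-3.727  0.007 -0.017] goal-axes [-3.727  0.006 -0.01 ] roll -0.0003
```

Call:
apply_moves:
  commands:
    - [-0.153,0,0,0]
    - [-0.153,0,0,0]
    - [-0.153,0,0,0]
    - [-0.153,0,0,0]
    - [-0.153,0,0,0]

```text
clock: 21.7
eef_pos: [0.4897, -0.2177, 0.0488]
tool_rot: [0.041, 0.999, -0.0, -0.001]
ft_force: [-4.8, 0.4, 5.7]
grip_width: 0.0212
grasp_force: 62.9
```

Call:
apply_moves:
  commands:
    - [-0.153,0,0,0]
    - [-0.153,0,0,0]
    - [-0.153,0,0,0]
    - [-0.153,0,0,0]
    - [-0.153,0,0,0]

```text
clock: 22.12
eef_pos: [0.505, -0.2189, 0.0488]
tool_rot: [0.041, 0.999, -0.0, -0.001]
ft_force: [-5.1, -0.2, 5.7]
grip_width: 0.0216
grasp_force: 62.9
```

Call:
apply_moves:
  commands:
    - [-0.153,0,0,0]
    - [-0.153,0,0,0]
    - [-0.153,0,0,0]
    - [-0.153,0,0,0]
    - [-0.153,0,0,0]

```text
clock: 22.53
eef_pos: [0.5203, -0.2202, 0.0489]
tool_rot: [0.042, 0.999, -0.0, -0.001]
ft_force: [-4.4, 0.6, 4.9]
grip_width: 0.0213
grasp_force: 62.9
```

```bash
python3 go.py 548.7 -222.4 49 -4.74
```

```text
t 22.53 tcp [ 520.3 -220.2   48.9] yaw -4.76 tilt 0.1 F [-4.4  0.6  4.9] w 0.0213 gf 62.9 q [-0.4   0.51 -0.1   0.96 -0.   -0.32]
units now-axes [-1.425  0.01  -0.009] goal-axes [-1.425  0.009 -0.007] roll -0.0003
```

Call:
apply_moves:
  commands:
    - [-0.153,0,0,0]
    - [-0.153,0,0,0]
    - [-0.153,0,0,0]
    - [-0.153,0,0,0]
    - [-0.153,0,0,0]

```text
clock: 22.95
eef_pos: [0.5356, -0.2215, 0.0489]
tool_rot: [0.042, 0.999, -0.0, -0.001]
ft_force: [-4.0, 0.2, 4.7]
grip_width: 0.0214
grasp_force: 62.9
```

Call:
apply_moves:
  commands:
    - [-0.153,0,0,0]
    - [-0.153,0,0,0]
    - [-0.153,0,0,0]
    - [-0.153,0,0,0]
    - [0,0,0,0]

```text
clock: 23.37
eef_pos: [0.5485, -0.2226, 0.049]
tool_rot: [0.041, 0.999, -0.0, -0.0]
ft_force: [-3.5, -0.0, 6.6]
grip_width: 0.0215
grasp_force: 63.0
```

```bash
python3 go.py 457.1 -214.8 49 -4.74
```

```text
t 23.37 tcp [ 548.5 -222.6   49. ] yaw -4.74 tilt 0.04 F [-3.5 -0.   6.6] w 0.0215 gf 63.0 q [-0.39  0.55 -0.02  1.   -0.   -0.3 ]
units now-axes [4.589e+00 1.200e-02 2.000e-03] goal-axes [4.589e+00 1.200e-02 1.000e-03] roll -0.0
```

Far end reached at a steady 6 mm of give. Now the back stroke.

Call:
apply_moves:
  commands:
    - [0.153,0,0,0]
    - [0.153,0,0,0]
    - [0.153,0,0,0]
    - [0.153,0,0,0]
    - [0.153,0,0,0]

```text
clock: 23.78
eef_pos: [0.5349, -0.2217, 0.0498]
tool_rot: [0.041, 0.999, -0.001, 0.002]
ft_force: [4.5, -0.5, 4.6]
grip_width: 0.021
grasp_force: 63.0
```

Call:
apply_moves:
  commands:
    - [0.153,0,0,0]
    - [0.153,0,0,0]
    - [0.153,0,0,0]
    - [0.153,0,0,0]
    - [0.153,0,0,0]

```text
clock: 24.2
eef_pos: [0.5193, -0.2202, 0.0496]
tool_rot: [0.041, 0.999, -0.0, 0.002]
ft_force: [4.7, -0.3, 6.0]
grip_width: 0.0217
grasp_force: 63.0
```

Call:
apply_moves:
  commands:
    - [0.153,0,0,0]
    - [0.153,0,0,0]
    - [0.153,0,0,0]
    - [0.153,0,0,0]
    - [0.153,0,0,0]

```text
clock: 24.62
eef_pos: [0.5041, -0.219, 0.0496]
tool_rot: [0.041, 0.999, -0.0, 0.002]
ft_force: [4.9, -0.1, 5.2]
grip_width: 0.0214
grasp_force: 63.0
```

Call:
apply_moves:
  commands:
    - [0.153,0,0,0]
    - [0.153,0,0,0]
    - [0.153,0,0,0]
    - [0.153,0,0,0]
    - [0.153,0,0,0]

```text
clock: 25.03
eef_pos: [0.4888, -0.2177, 0.0495]
tool_rot: [0.041, 0.999, -0.0, 0.002]
ft_force: [3.8, -1.8, 5.5]
grip_width: 0.0211
grasp_force: 63.0
```

Call:
apply_moves:
  commands:
    - [0.153,0,0,0]
    - [0.153,0,0,0]
    - [0.153,0,0,0]
    - [0.153,0,0,0]
    - [0.153,0,0,0]

```text
clock: 25.45
eef_pos: [0.4736, -0.2165, 0.0495]
tool_rot: [0.041, 0.999, -0.0, 0.002]
ft_force: [3.7, -1.7, 4.5]
grip_width: 0.0214
grasp_force: 63.0
```

Call:
apply_moves:
  commands:
    - [0.153,0,0,0]
    - [0.153,0,0,0]
    - [0.153,0,0,0]
    - [0.153,0,0,0]
    - [0.153,0,0,0]

```text
clock: 25.87
eef_pos: [0.4583, -0.2152, 0.0495]
tool_rot: [0.041, 0.999, -0.0, 0.002]
ft_force: [3.9, -0.1, 5.1]
grip_width: 0.0212
grasp_force: 63.0
```

```bash
python3 go.py 509.9 -119.5 87 -4.74
```

```text
t 25.87 tcp [ 458.3 -215.2   49.5] yaw -4.73 tilt 0.2 F [ 3.9 -0.1  5.1] w 0.0212 gf 63.0 q [-0.44  0.41 -0.27  0.89  0.   -0.36]
units now-axes [-2.181  4.982 -1.87 ] goal-axes [-2.174  4.983 -1.874] roll 0.0001
```

Call:
apply_moves:
  commands:
    - [0,0,0,0]
    - [0,0,0,0]
    - [0,0,-0.2,0]
    - [0,0,-0.4,0]
    - [0,0,-0.5,0]

```text
clock: 26.28
eef_pos: [0.4539, -0.2136, 0.0695]
tool_rot: [0.041, 0.999, 0.001, -0.003]
ft_force: [0.0, 0.6, -3.0]
grip_width: 0.0214
grasp_force: 61.9
```

Call:
apply_moves:
  commands:
    - [0,0,-0.5,0]
    - [0,0,-0.3,0]
    - [0,0,0,0]
    - [-0.15,0.4,0,0]
    - [-0.3,0.7,0,0]

```text
clock: 26.7
eef_pos: [0.467, -0.1938, 0.0865]
tool_rot: [0.043, 0.999, 0.0, -0.001]
ft_force: [0.1, -0.4, -2.4]
grip_width: 0.0215
grasp_force: 61.9
```

Call:
apply_moves:
  commands:
    - [-0.4,0.9,0,0]
    - [-0.4,0.9,0,0]
    - [-0.4,0.9,0,0]
    - [-0.3,0.7,0,0]
    - [-0.15,0.3,0,0]

```text
clock: 27.12
eef_pos: [0.5071, -0.1201, 0.0861]
tool_rot: [0.04, 0.999, 0.001, -0.001]
ft_force: [0.3, -1.8, -3.1]
grip_width: 0.0212
grasp_force: 61.9
```

Call:
apply_moves:
  commands:
    - [0,0,0,0]
    - [0,0,0,0]
    - [0,0,0,0]
    - [0,0,0,0]
    - [0,0,0,0]

```text
clock: 27.53
eef_pos: [0.5063, -0.1233, 0.0868]
tool_rot: [0.042, 0.999, -0.0, -0.0]
ft_force: [-0.2, -0.0, -2.1]
grip_width: 0.0218
grasp_force: 61.9
```

```bash
python3 go.py 509.9 -119.5 60 -4.74
```

```text
t 27.53 tcp [ 506.3 -123.3   86.8] yaw -4.82 tilt 0.02 F [-0.2 -0.  -2.1] w 0.0218 gf 61.9 q [-0.24  0.39 -0.18  1.   -0.   -0.15]
units now-axes [-0.163  0.203  1.338] goal-axes [-0.163  0.203  1.338] roll -0.0013
```

Call:
apply_moves:
  commands:
    - [-0.16,0.2,0.1,0]
    - [0,0,0.3,0]
    - [0,0,0.4,0]
    - [0,0,0.3,0]
    - [0,0,0.1,0]

```text
clock: 27.95
eef_pos: [0.509, -0.1186, 0.061]
tool_rot: [0.041, 0.999, 0.0, -0.002]
ft_force: [-0.8, -0.4, -2.5]
grip_width: 0.0212
grasp_force: 61.9
```

Call:
apply_moves:
  commands:
    - [0,0,0,0]
    - [0,0,0,0]
    - [0,0,0,0]
    - [0,0,0,0]
    - [0,0,0,0]

```text
clock: 28.37
eef_pos: [0.5106, -0.1189, 0.0632]
tool_rot: [0.041, 0.999, -0.0, 0.0]
ft_force: [-0.3, 0.2, -2.9]
grip_width: 0.0213
grasp_force: 61.9
```

```bash
python3 go.py 509.9 -119.5 55 -4.74
```

```text
t 28.37 tcp [ 510.6 -118.9   63.2] yaw -4.74 tilt 0.04 F [-0.3  0.2 -2.9] w 0.0213 gf 61.9 q [-0.23  0.42 -0.2   0.95 -0.   -0.15]
units now-axes [ 0.032 -0.034  0.408] goal-axes [ 0.032 -0.034  0.408] roll 0.0001
```

Call:
apply_moves:
  commands:
    - [0.03,-0.03,0.1,0]
    - [0,0,0.1,0]
    - [0,0,0.08,0]
    - [0,0,0.05,0]
    - [0,0,0.02,0]

```text
clock: 28.78
eef_pos: [0.5094, -0.1193, 0.0555]
tool_rot: [0.041, 0.999, 0.0, -0.0]
ft_force: [-0.1, -0.2, -2.7]
grip_width: 0.0211
grasp_force: 61.9
```

Call:
apply_moves:
  commands:
    - [0,0,0.02,0]
    - [0,0,0.02,0]
    - [0,0,0,0]
    - [0,0,0,0]
    - [0,0,0,0]

```text
clock: 29.2
eef_pos: [0.5096, -0.1194, 0.0552]
tool_rot: [0.041, 0.999, -0.0, 0.0]
ft_force: [-1.2, 0.2, 0.0]
grip_width: 0.0214
grasp_force: 62.2
```

```bash
python3 go.py 509.9 -119.5 55 -4.74
```

```text
t 29.2 tcp [ 509.6 -119.4   55.2] yaw -4.74 tilt 0.01 F [-1.2  0.2  0. ] w 0.0214 gf 62.2 q [-0.23  0.43 -0.21  0.93  0.   -0.15]
units now-axes [-0.014 -0.005  0.009] goal-axes [-0.014 -0.005  0.009] roll 0.0
```

Call:
apply_moves:
  commands:
    - [0,0,0.01,0]
    - [0,0,0,0]
    - [0,0,0,0]
    - [0,0,0,0]
    - [0,0,0,0]
  claw: 0

```text
clock: 29.62
eef_pos: [0.5099, -0.1194, 0.055]
tool_rot: [0.041, 0.999, -0.0, 0.0]
ft_force: [0.1, 0.2, 0.5]
grip_width: 0.0802
grasp_force: 0.0
```

Call:
apply_moves:
  commands:
    - [0,0,0,0]
    - [0,0,0,0]
    - [0,0,-0.4,0]
    - [0,0,-0.8,0]
    - [0,0,-1,0]

```text
clock: 30.03
eef_pos: [0.5084, -0.119, 0.0985]
tool_rot: [0.041, 0.999, 0.0, -0.002]
ft_force: [0.3, 1.0, 0.1]
grip_width: 0.0858
grasp_force: 0.0
```

Call:
apply_moves:
  commands:
    - [0,0,-1,0]
    - [0,0,-1,0]
    - [0,0,-1,0]
    - [0,0,-1,0]
    - [0,0,-0.5,0]

```text
clock: 30.45
eef_pos: [0.5109, -0.1197, 0.1921]
tool_rot: [0.041, 0.999, -0.0, 0.002]
ft_force: [1.2, -0.1, 0.5]
grip_width: 0.0852
grasp_force: 0.0
```

Call:
apply_moves:
  commands:
    - [0.5,0.5,0,0]
    - [0.9,0.9,0,0]
    - [0.9,0.9,0,0]
    - [0.9,0.9,0,0]
    - [0.9,0.9,0,0]

```text
clock: 30.87
eef_pos: [0.4336, -0.0302, 0.1887]
tool_rot: [0.042, 0.999, 0.0, -0.0]
ft_force: [0.4, 1.1, -0.1]
grip_width: 0.0855
grasp_force: 0.0
```

Call:
apply_moves:
  commands:
    - [0.5,0.9,0,0]
    - [0,0.9,0,0]
    - [0,0.9,0,0]
    - [0,0.5,0,0]
    - [0,0,0,0]

```text
clock: 31.28
eef_pos: [0.4301, 0.0351, 0.1889]
tool_rot: [0.04, 0.999, 0.0, 0.0]
ft_force: [-0.3, 0.4, 0.4]
grip_width: 0.0856
grasp_force: 0.0
```

Run:
```python
from workcell import bot
from h import *
a=bot.camera("top"); np.savez("pics/top9.npz",**a); b=cam("pics/top0.npz"); np.savez("pics/side9.npz",**bot.camera("side"))
s9=cam("pics/side9.npz"); s4=cam("pics/side4.npz")
def grip(c):
    H,S,V=cv2.split(cv2.cvtColor(c["image"],cv2.COLOR_BGR2HSV)); w=np.zeros(V.shape,bool); w[170:235,296:340]=1
    m=(H<20)&(S>90)&(V<160)&w; return rect(c,blob(m,(320,192)),.094)
print("top grip before/after",grip(b),grip(a))
def sg(c):
    H,S,V=cv2.split(cv2.cvtColor(c["image"],cv2.COLOR_BGR2HSV)); w=np.zeros(V.shape,bool); w[200:235,285:325]=1
    k=blob((H<20)&(S>90)&(V<160)&w,(305,216)); return cv2.boundingRect(k),k.reshape(-1,2).mean(0).round(1)
print("side grip",sg(s4),sg(s9))
H,S,V=cv2.split(cv2.cvtColor(a["image"],cv2.COLOR_BGR2HSV)); w=np.zeros(V.shape,bool); w[165:250,195:247]=1
print("cover",rect(a,blob((V>170)&(S<50)&w,(221,210)),.014))
d=cv2.absdiff(a["image"],b["image"]).max(2)>60; d[250:]=0
cs,_=cv2.findContours(cv2.morphologyEx(d.astype(np.uint8),cv2.MORPH_OPEN,np.ones((2,2))),0,2); print("changed",[cv2.boundingRect(k) for k in cs if cv2.contourArea(k)>15])
o=bot.get_obs(); print(o["clock"],np.round(o["eef_pos"],3),np.round(o["ft_force"],1))
```

```text
top grip before/after [ 507.9 -117.2   54.5   18.5   -6.1] [ 507.7 -118.9   54.2   15.8   -5. ]
side grip ((293, 206, 24, 21), array([304.7, 216.2])) ((293, 206, 24, 21), array([304.8, 216.1]))
cover [512.7 144.9 244.7 117.3  -3.8]
changed [(344, 171, 24, 55), (342, 167, 25, 2), (207, 127, 100, 124)]
31.3833 [0.43  0.034 0.189] [-0.2  0.4 -1. ]
```

```bash
python3 -c "
from workcell import bot
print(bot.job_done())"
```

```text
the job is handed in; nothing more can be done
None
```

The job is handed in at about 31 s of the 67 s. The cover lies mid-mat, the right plate was stroked out and back at 5.5–6.2 mm give (2.5 s a stroke), and the block is back on its own plate within about 1 mm.

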